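# Switch on at the guarded bench switch

### The arm

A 6-joint arm with a two-finger parallel gripper is mounted at the origin on a cart in front of the work surface, level with it; the furniture and walls round the work are solid. World frame = base frame: x ahead of the robot, y to its left, z up, the work surface at z = 0. Lengths are in m, angles in rad, forces in N, time in s.
With the tool pointing down it reaches from about 0.325 to 0.9 m from the base axis. Payload 3.5 kg.
Tool frame: the origin (TCP) lies at the very end of the fingers, on their centre line; the grasp point (between the pads) lies 19 mm behind it; z points along the fingers, y is the direction in which the jaws open and shut (so a half turn about z gives the same grasp; the last joint's range is limited). The gripper opens to 85 mm and grips with 20 to 120 N. Pads are 22 mm wide; open, the fingers measure 114 mm over their backs; the gripper's body (76 mm by 85 mm) begins 54 mm behind the grasp point. The pads swing forward as they close: fully open they stand 13 mm farther back than shut.
Start: joints at [-1.386, 0.276, -0.026, 1.268, 0, 1.467], TCP at [0.177, -0.599, 0.204] pointing down, gripper open.
Joint ranges: [-3.12, 3.12], [-0.85, 1.88], [-1.08, 1.24], [-1.95, 2.15], [-1.57, 1.53], [-3.14, 3.14]. Speed limits (rad/s): [2.57, 2.57, 3.14, 3.14, 3.14, 3.14].

### API

Orientations are given as a rotation vector (axis times angle).
In Python, from cell import status, vision, ticket gives the robot as it stands.
- The arm moves only by the tool jog_arm, never from a script. Its argument "moves" is one flat list of numbers, 7 for each row, row after row: the finger opening in m, from 0 to 0.0854, then the shift along the tool's x, y, z in m, then the turn, a rotation vector about the tool's x, y, z in degrees. In form: [hand, dx, dy, dz, rx, ry, rz, hand, dx, dy, dz, rx, ry, rz, ...]. A call has 1 to 12 rows; each row shifts and turns the commanded pose from where the row before left it, along the tool's axes as they then stand; what a row does not reach is not made up. A row lasts 1/8 s, in which the tool goes at most 62.5 mm and 10.7 degrees, less where a joint would pass 70% of its speed; a pose out of reach is approached as far as the arm can. A call is refused whole if a number of a shift passes 0.0625 or a number of a turn 10.7, either way. A call with a gripper value outside its range is refused whole. The fingers move at their own pace and stop on an object; the grip force is fixed at half the most. Time passes only in rows, so rows that do not move let the fingers close. It gives the time, the measured TCP pose, the force and the opening at its end, in the units of the state.
- status.state(): the state, without advancing time (a new reading comes with each control period).
- vision.get_image(name): name is "scene" or "top" or "wrist"; returns a dict with "pixels" (400x640x3 uint8, blue, green, red), "range_z" (400x640 float32, m along the optical axis (not along the pixel's ray), 0 where there is no reading), "fx", "fy", "cx", "cy" (pixels), "k1" (the pictures are not rectified: a ray, as slopes to the right and down, at radius r is drawn at 1 + k1 r^2 times it, then the intrinsics apply), "world_to_cam" (4x4, takes a point from world to camera coordinates); the wrist camera has in their place "tool_from_camera" (4x4, takes a point from camera to tool coordinates, whose origin is the TCP and whose axes are the flange's). Camera axes: x right, y down, z forward; pixel columns grow to the right and rows downward; lengths in m; the calibration is good to about 2 mm. A picture is of the moment at which its call begins: read the wrist's pose just before it.
- ticket.close_job(): hands the job in, once; it reports no verdict.
The state is a dict: "t": time; "joints": joint angles; "qd": joint speeds; "joint_efforts": joint torques, N m; "tool_pos": TCP position; "tool_rot": TCP orientation; "wrist_force": force on the tool from outside, world axes, zero at the start; "wrist_torque": the same for the moment, N m; "opening": finger opening in m.
Only numpy, scipy, OpenCV 4.12 (cv2) and the standard library are available. Lean on these libraries where they do the work, as an engineer would, in place of code of your own. Each camera call takes 0.05 s, during which the arm holds its last target. There are 200 camera calls.

### The job

Switch the bench power on at the guarded switch box: press the sprung hook in its slot to free the guard, lift the guard right up, flip the toggle beneath it fully from left to right as seen from the box's sloping front, then lower the guard again and push it down until the hook has caught it. Leave the mug, film roll, tape measure and pliers round the box where they are.

Things in the scene. Friction and masses are not known exactly. Their poses are not given: they have to be found in the camera images.
- switch_box: fixed grey wedge-shaped switch box, 102 mm high at the back. Origin on the bench; x to its back, y to its left, z up; it spans x -61 to 78, y -82 to 82, front to -x. Its top is an aluminium panel rising 35 degrees from front to back. Left on it: the guard over the toggle; right: the slot with the hook's press pad.
- guard_hinge (a point): fixed point amid the guard's hinge line, 36 mm above the panel's mid-plane. Its axes are the panel's: x = u up the slope (to the back), y = v to the left, along the hinge line, z = n out of the panel; a tool working along -n is 35 degrees off vertical. u, v, n in mm from this point are used in the other entries; panel surface n -34, u -120 to 20, v -109 to 49.
- guard_tab (a point): centre of the lift tab at the guard's free end, 92 mm from the hinge line (shut: u -92, v 0, n 0). The tab is 12 wide across v, 8 thick and sticks out 34 mm beyond the cover (75 to 110 mm from the hinge); pinch it across v. Axes turn with the guard: -x from hinge to tab end, z out of the outer face.
- guard (a joint): guard angle, rad: 0 shut (0.02 when hooked), 1.65 stop, where it leans over the toggle. Grey plastic cover 74 long, 58 wide, side walls 16 deep, outer face n 2 when shut; free end lifts about the hinge. Stiff hinge (0.05 Nm) stays where left. A sprung pin opens it to about 0.2 when unhooked; to shut it, push the free end down, 5 to 10 N, till the hook snaps over a tongue on its right wall.
- latch (a joint): angle of the black rocker hook, rad: 0 at rest (catching), 0.27 fully pressed; at about 0.16 it frees the guard. It springs back by itself.
- latch_pad (a point): middle of the top of the hook's press pad (at rest u -60, v -76, n -21). Pad 22 (u) x 46 (v) in a slot between two fixed cheeks that run along v, 34 apart, rising 9 mm above the pad. Press about 11 mm along -n, 2 to 4 N. The hook's upright at v -41 to -45 rises to n 0 and swings 6 mm towards the pad.
- lever_tip (a point): top of the steel toggle lever, 26 mm from its pivot and 11 mm thick at the top; pivot at u -50, v 0, n -30 (50 mm down the slope from the hinge line); it swings across v.
- lever (a joint): angle of the toggle in rad: 0 leans 0.42 rad to the left (+v, off), 0.84 leans 0.42 rad to the right (-v, on). Friction holds it (about 1.2 N at the tip).
- mug_mid (a point): middle of a mug, 86 mm wide, 120 over the handle, 88 high, loose, beside the box; leave it.
- roll_mid (a point): middle of a standing roll of stretch film, 70 mm diameter with a loose film flap, 119 high, loose, beside the box; leave it.
- measure_mid (a point): middle of a tape measure, 33 x 79 x 65 high, loose, before the box; leave it.
- pliers_mid (a point): middle of pliers lying flat, 58 x 178 x 12, loose, before the box; leave them.

How it is judged:
By the outcome, as a careful person would: the job done as asked, in the order asked, and still so for the second after the job is handed in, with the robot touching nothing.
It also fails if it takes over 59 s, if anything falls off the work surface, if the arm or the gripper's body presses on something with over 40 N, if the wrist force passes 120 N, or if a joint passes its speed limit or range.

## Working session

There is one attempt and no reset: what is moved stays moved. The work goes in short steps, Python scripts to look and compute and a tool call to move; the robot and the scene stay as the last step left them, time stands still between calls to the robot, and variables do not carry over. Pictures are saved under pics/ and viewed, about 8 in all and at most 12, crops included, and the job is handed in when it is done.

Besides the shell and the picture viewer there is one more tool, called as name(argument=value, ...) on one line, values as JSON. jog_arm: Moves the arm, as the interface text tells. Its arguments: {"type":"object","properties":{"moves":{"type":"array","items":{"type":"number"}}},"required":["moves"]}

```bash
ls; mkdir -p pics; cat > h.py <<'E'
import numpy as np, cv2
from cell import status, vision
from scipy.spatial.transform import Rotation as R
def shot(n,f):
    im=vision.get_image(n); cv2.imwrite('pics/'+f+'.png',im['pixels']); np.save('pics/'+f+'.npy',im,allow_pickle=True); return im
def cloud(im,T=None):
    # world points per pixel from range
    v,u=np.mgrid[0:400,0:640].astype(float)
    K=np.array([[im['fx'],0,im['cx']],[0,im['fy'],im['cy']],[0,0,1]])
    p=cv2.undistortPoints(np.stack([u.ravel(),v.ravel()],1)[:,None],K,np.array([im['k1'],0,0,0,0.]))[:,0]
    z=im['range_z'].ravel().astype(float)
    P=np.c_[p*z[:,None],z]
    W=np.linalg.inv(im['world_to_cam']) if T is None else T
    P=P@W[:3,:3].T+W[:3,3]; P[z==0]=np.nan
    return P.reshape(400,640,3)
E
python3 - <<'E'
from h import *
s=status.state(); print(s)
a=shot('scene','s0'); b=shot('top','t0')
cv2.imwrite('pics/both.png',cv2.resize(np.vstack([a['pixels'],b['pixels']]),(480,600)))
for i in(a,b): print(np.round(i['world_to_cam'],3),i['fx'],i['k1'])
E
```

```text
pics
{'t': 0.0, 'joints': array([-1.38636556e+00,  2.77180782e-01, -2.79318401e-02,  1.26800168e+00,
        6.62095125e-06,  1.46741015e+00]), 'qd': array([-1.57168789e-03, -1.44936913e-03,  9.68156860e-05,  1.71480319e-03,
        8.44469841e-04, -1.56705119e-03]), 'joint_efforts': array([-1.81720130e-03, -4.45511413e+01,  2.95201868e+01,  1.65366306e-02,
       -1.86835309e-04,  1.98402958e-06]), 'tool_pos': array([ 0.1772531 , -0.59843348,  0.20240611]), 'tool_rot': array([-3.10682572e+00, -4.50210733e-01,  1.37011598e-04]), 'wrist_force': array([-0.84587943,  0.68307547,  0.455745  ]), 'wrist_torque': array([-0.00167001, -0.04797225, -0.00662897]), 'opening': 0.08559412425771781}
[[-0.702 -0.712  0.02   0.515]
 [-0.548  0.521 -0.655  0.24 ]
 [ 0.456 -0.47  -0.755  1.003]
 [ 0.     0.     0.     1.   ]] 501.3030928633952 -0.10682780786960343
[[ 0.025 -0.999  0.032  0.201]
 [-0.997 -0.028 -0.071  0.508]
 [ 0.072 -0.03  -0.997  0.932]
 [ 0.     0.     0.     1.   ]] 407.7356109648284 -0.09323482458058115
```

View pics/s0.png

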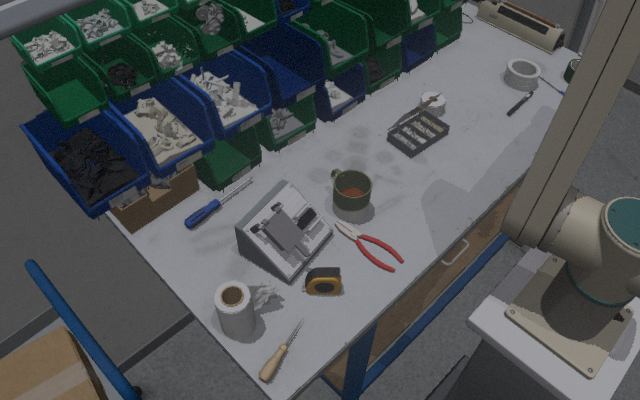

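View pics/t0.png

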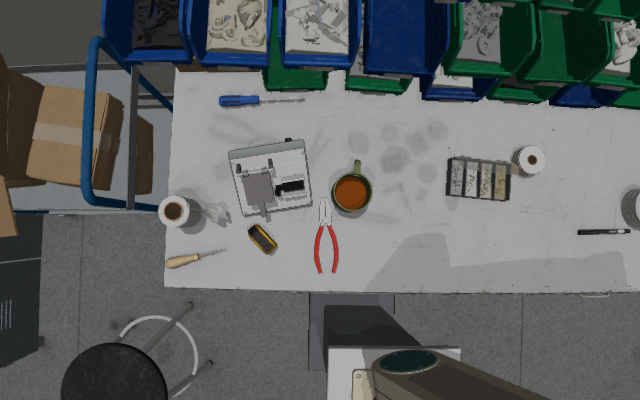

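```bash
cat > fit.py <<'E'
from h import *
def fit(im,roi):
    P=cloud(im); x0,y0,x1,y1=roi
    Q=P[y0:y1,x0:x1].reshape(-1,3); Q=Q[np.isfinite(Q).all(1)]
    Q=Q[(Q[:,2]>0.012)&(Q[:,2]<.125)]
    rng=np.random.default_rng(0);best=0
    for _ in range(1500):
        a,b,c=Q[rng.choice(len(Q),3,False)]; n=np.cross(b-a,c-a); l=np.linalg.norm(n)
        if l<1e-6: continue
        n/=l; n*=np.sign(n[2])
        if abs(n[2]-np.cos(np.radians(35)))>.06: continue
        m=abs((Q-a)@n)<.002
        if m.sum()>best: best=m.sum();M=m
    for _ in range(3):
        c=Q[M].mean(0); n=np.linalg.svd(Q[M]-c)[2][2]; n*=np.sign(n[2]); M=abs((Q-c)@n)<.0025
    v=np.cross([0,0,1],n); v/=np.linalg.norm(v)   # n leans to -x of box; 
    u=np.cross(v,n); 
    if u[2]<0: u=-u
    v=np.cross(n,u)
    p=(Q[M]-c); uv=np.c_[p@u,p@v].astype(np.float32)
    return c,n,u,v,uv,M.sum()
if __name__=='__main__':
    for f,roi in(('t0',(222,130,320,225)),('s0',(230,175,340,285))):
        im=np.load(f'pics/{f}.npy',allow_pickle=True).item()
        c,n,u,v,uv,k=fit(im,roi)
        r=cv2.minAreaRect(uv*1000); print(f,k,'tilt',np.degrees(np.arccos(n[2])),'c',c,'yaw',np.degrees(np.arctan2(u[1],u[0])),'rect',r)
        lo,hi=np.percentile(uv,[.5,99.5],axis=0)*1000; print(lo,hi)
        # origin from rect centre: panel centre at u=-50,v=-30,n=-34
        rc=np.array(r[0])/1000; C=c+u*rc[0]+v*rc[1]
        print('hinge',C+u*.05+v*.03+n*.034)
        p=im['pixels'][roi[1]-5:roi[3]+5,roi[0]-5:roi[2]+5]; cv2.imwrite(f'pics/c{f}.png',cv2.resize(p,None,fx=5,fy=5,interpolation=cv2.INTER_CUBIC))
E
python3 fit.py
```

```text
t0 2279 tilt 35.11562623528562 c [0.53577467 0.2956925  0.06956175] yaw 10.623850360730968 rect ((-9.959434509277344, 5.0306854248046875), (147.77996826171875, 163.35498046875), 0.07033237814903259)
[-82.35440888 -75.02000086] [61.55455269 85.71601339]
hinge [0.54228534 0.33255538 0.12040597]
s0 2407 tilt 35.05493612513578 c [0.52103735 0.30139364 0.06436322] yaw 10.402754059837745 rect ((2.5018844604492188, -51.95436096191406), (147.9110870361328, 259.9398193359375), 0.46300259232521057)
[ -70.4968635  -138.01271483] [73.6925979  76.19505495]
hinge [0.54806596 0.2840344  0.12235075]
```

```bash
python3 - <<'E'
from fit import *
im=np.load('pics/t0.npy',allow_pickle=True).item()
c,n,u,v,uv,k=fit(im,(222,130,320,225))
h=np.array([0.54228534,0.33255538,0.12040597]); B=np.c_[u,v,n]; print(B)
P=(cloud(im)-h)@B*1000
P=P[130:225,222:320]; px=im['pixels'][130:225,222:320]
def rng(m,s): print(s,m.sum(),np.round(np.percentile(P[m],[2,50,98],axis=0),0).tolist())
U,V,N=P[...,0],P[...,1],P[...,2]
rng((abs(N-2)<5)&(abs(V)<45)&(U<20)&(U>-75),'guard top')
rng((abs(N-2)<8)&(abs(V)<12)&(U<-75),'tab')
dark=px.max(2)<50
rng(dark&(abs(U+60)<40)&(abs(V+76)<40),'pad dark')
rng((N>-29)&(N<-5)&(V<-50)&(V>-105),'cheeks')
w=cv2.resize(px,None,fx=6,fy=6,interpolation=cv2.INTER_CUBIC)
cv2.imwrite('pics/crop.png',w)
for f in (.5,):
  for r in range(0,95,6): print(' '.join('%4d'%(x if np.isfinite(x) else -999) for x in N[r,::4]))
q=lambda x,y:P[y,x]
E
```

```text
[[ 0.8039714  -0.1843605  -0.5653682 ]
 [ 0.15080557  0.98285869 -0.10604939]
 [ 0.57522836  0.          0.81799287]]
guard top 1011 [[-73.0, -38.0, -1.0], [-31.0, -1.0, 3.0], [7.0, 32.0, 6.0]]
tab 76 [[-108.0, -6.0, 3.0], [-92.0, -1.0, 6.0], [-75.0, 5.0, 9.0]]
pad dark 236 [[-69.0, -95.0, -24.0], [-57.0, -67.0, -21.0], [-48.0, -37.0, 0.0]]
cheeks 466 [[-167.0, -99.0, -28.0], [-58.0, -75.0, -20.0], [-36.0, -51.0, -10.0]]
-174 -172 -170 -173 -167 -166 -999 -167 -170 -164 -166 -164 -165 -163 -158 -160 -163 -159 -154 -155 -154 -158 -153 -152 -152
-165 -164 -166 -162 -158 -155 -161 -161 -158 -158 -153 -155 -158 -153 -154 -152 -153 -149 -152 -149 -145 -147 -146 -145 -144
-158 -155 -156 -155 -155 -151 -151 -153 -151 -146 -148 -145 -147 -147 -144  -52  -49  -46  -47  -47  -45 -139 -137 -138 -134
-149 -145 -146 -146 -144 -146  -47  -46  -47  -44  -42  -44  -41  -40  -43  -38  -41  -39  -39  -39  -36 -130 -128 -130 -128
-141 -138  -42  -44  -41  -42  -37  -39  -40  -38  -37  -34  -35  -33  -35  -34  -34  -33  -33  -33  -34 -124 -122 -118 -121
-131 -132  -33  -32  -36  -34  -34  -35  -32  -33 
[... 624 characters left out ...]
    3    1    3   -7   -5  -22  -19  -20  -22  -30  -28  -34  -37  -70  -70
 -85  -84  -80  -80  -35  -32    3    3    2    2    2    2    2  -35    0  -32  -14  -10  -12  -10  -35  -33  -36  -62  -63
 -73  -73  -74  -71  -69  -34  -33    3    5    4    2    3  -33  -31  -33  -33  -30  -34  -31  -35  -34  -32  -31  -57  -56
 -66  -63  -68  -64  -65  -33  -31  -32  -34  -33    5  -34  -32  -32  -30  -34  -35  -36  -52  -49  -50  -49  -46  -48  -47
 -17  -25  -61  -55  -54  -34  -37  -36  -38  -51    6    3  -48  -49  -46  -45  -45  -44  -47  -42  -39  -43  -40  -44  -38
 -50  -50  -49  -50  -48  -46  -46  -45  -42  -42  -40  -43  -41  -41  -36  -39  -36  -36  -35  -34  -34  -33  -31  -29  -31
```

View pics/crop.png

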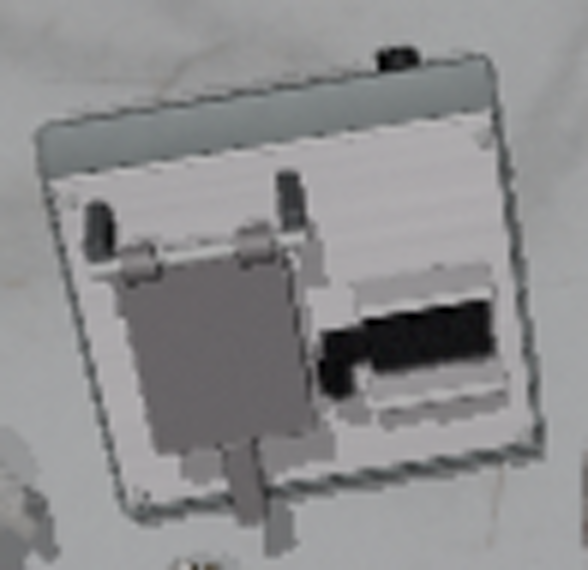

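jog_arm(moves=[0.0854,0.057,-0.003,-0.03,0,0,-5.3,0.0854,0.057,-0.003,-0.03,0,0,-5.3,0.0854,0.057,-0.003,-0.03,0,0,-5.3,0.0854,0.057,-0.003,0,0,0,-5.3,0.0854,0.057,-0.003,0,0,0,-5.3,0.0854,0.057,-0.003,0,0,0,-5.3,0.0854,0.057,-0.003,0,0,0,-5.3,0.0854,0.057,-0.003,0,0,0,-5.3,0.0854,0.057,-0.003,0,0,0,-5.3,0.0854,0.057,-0.003,0,0,0,-5.3])

```text
t: 1.35
tool_pos: [0.5738, -0.2216, 0.2901]
tool_rot: [-2.578, -1.794, 0.001]
wrist_force: [0.8, 0.2, 0.3]
opening: 0.0852
```

jog_arm(moves=[0.0854,0.057,-0.003,0,0,0,-5.3,0.0854,0.057,-0.003,0,0,0,-5.3,0.0854,0.057,-0.003,0,0,0,-5.3,0.0854,0.057,-0.003,0,0,0,-5.3,0.0854,0.057,-0.003,0,0,0,-5.3,0.0854,0.057,-0.003,0,0,0,-5.3,0.0854,0.057,-0.003,0,0,0,-5.3,0.0854,0.057,-0.003,0,0,0,-5.3,0.0854,0.057,-0.003,0,0,0,-5.3])

```text
t: 2.48
tool_pos: [0.54, 0.2765, 0.2901]
tool_rot: [-1.633, -2.683, 0.001]
wrist_force: [-0.6, 0.2, 0.0]
opening: 0.0853
```

```bash
cat >> h.py <<'E'
h0=np.array([0.54228534,0.33255538,0.12040597])
B=np.array([[0.8039714,-0.1843605,-0.5653682],[0.15080557,0.98285869,-0.10604939],[0.57522836,0,0.81799287]])
h0=h0+B[:,0]*.0012
Rt=np.c_[-B[:,0],B[:,1],-B[:,2]]
def pose():
    s=status.state(); return s,s['tool_pos'],R.from_rotvec(s['tool_rot']).as_matrix()
def rep():
    s,p,r=pose(); print('t',s['t'],'q',np.round(s['joints'],2),'uvn',np.round((p-h0)@B*1000,1),'roterr(tool,deg)',np.round(R.from_matrix(r.T@Rt).as_rotvec(degrees=True),1),'F uvn',np.round(s['wrist_force']@B,1),'op',round(s['opening'],4)); return s,p,r
def goto(u,v,n):
    "shift in current tool axes, mm"
    s,p,r=pose(); t=h0+B@(np.array([u,v,n])/1000); print('to',(u,v,n),'tool shift mm',np.round(r.T@(t-p)*1000,1),'in final axes',np.round(Rt.T@(t-p)*1000,1))
E
python3 -c "
from h import *
print(np.linalg.det(Rt)); s,p,r=rep(); print(p); goto(-60,-76,130)"
```

```text
1.000000003319745
t 2.475 q [0.37 0.21 0.07 1.43 0.   1.46] uvn [ 86.1 -54.7 146. ] roterr(tool,deg) [-22.4 -30.2 -70.8] F uvn [-0.4  0.3  0.3] op 0.0853
[0.5400343  0.27646239 0.29009159]
to (-60, -76, 130) tool shift mm [  11.4 -111.7   97.3] in final axes [146.1 -21.3  16. ]
```

jog_arm(moves=[0.0,0,0,0,-2.8,-3.8,-8.85,0.0,0,0,0,-2.8,-3.8,-8.85,0.0,0,0,0,-2.8,-3.8,-8.85,0.0,0,0,0,-2.8,-3.8,-8.85,0.0,0,0,0,-2.8,-3.8,-8.85,0.0,0,0,0,-2.8,-3.8,-8.85,0.0,0,0,0,-2.8,-3.8,-8.85,0.0,0,0,0,-2.8,-3.8,-8.85,0.0,0.049,-0.007,0.003,0,0,0,0.0,0.049,-0.007,0.003,0,0,0,0.0,0.048,-0.007,0.003,0,0,0,0.0,0,0,0,0,0,0])

```text
t: 3.98
tool_pos: [0.425, 0.2298, 0.1903]
tool_rot: [-0.234, 2.53, 0.064]
wrist_force: [1.1, -0.3, -0.2]
opening: 0.0001
```

```bash
python3 -c "
from h import *
s,p,r=rep(); im=shot('wrist','w0'); T=np.eye(4); T[:3,:3]=r; T[:3,3]=p; T=T@im['tool_from_camera']
P=(cloud(im,T)-h0)@B*1000; np.save('pics/w0P.npy',P); px=im['pixels']
U,V,N=P[...,0],P[...,1],P[...,2]
def rng(m,s): print(s,m.sum(),np.round(np.percentile(P[m],[1,50,99],axis=0),1).tolist() if m.sum() else '')
rng((abs(N+34)<5)&(U<25)&(U>-120)&(V>-105)&(V<45),'panel')
rng((abs(N-2)<5)&(abs(V)<45)&(U<20)&(U>-72),'guard top')
rng((abs(N-2)<8)&(abs(V)<12)&(U<-76),'tab')
d=(px.max(2)<50)
rng(d&(abs(U+60)<40)&(abs(V+76)<28)&(N<-15),'pad')
rng((N>-16)&(N<-6)&(V<-50)&(V>-110)&(abs(U+60)<40),'cheeks')
goto(-60,-76,-5); goto(-60,-76,-33)
"
```

```text
t 3.975 q [ 0.47 -0.36 -0.82  0.53 -0.17  0.24] uvn [-70.8 -79.4 134.4] roterr(tool,deg) [-0.4 -0.6  0.1] F uvn [ 0.7 -0.5 -0.8] op 0.0001
panel 8871 [[-119.0, -104.2, -35.0], [-83.8, -44.9, -33.3], [14.6, 44.1, -31.2]]
guard top 4163 [[-71.6, -41.9, -1.5], [-36.3, -3.3, 3.5], [4.1, 32.0, 6.5]]
tab 1225 [[-225.7, -11.8, -1.9], [-210.0, -2.8, 6.3], [-76.8, 11.5, 9.8]]
pad 0 
cheeks 487 [[-83.4, -101.2, -15.8], [-44.8, -76.6, -11.8], [-40.0, -52.3, -10.1]]
to (-60, -76, -5) tool shift mm [ -4.7   2.9 140.7] in final axes [ -4.3   2.2 140.7]
to (-60, -76, -33) tool shift mm [ -4.7   3.1 168.7] in final axes [ -4.3   2.2 168.7]
```

View pics/w0.png

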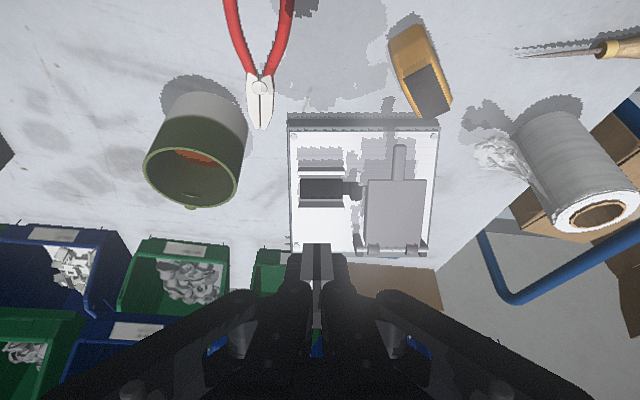

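```bash
python3 -c "
from h import *
P=np.load('pics/w0P.npy'); px=cv2.imread('pics/w0.png')
def box(x0,x1,y0,y1,lo,hi,s):
    Q=P[y0:y1,x0:x1].reshape(-1,3); Q=Q[(Q[:,2]>lo)&(Q[:,2]<hi)]; print(s,len(Q),np.round(np.percentile(Q,[2,50,98],axis=0),1).tolist())
box(295,350,172,205,-24,-17,'pad')
box(385,415,143,176,-4,12,'tab')
box(364,430,182,240,-4,8,'guard')
box(340,362,178,202,-10,6,'upright')
"
```

```text
pad 1008 [[-71.9, -99.1, -23.2], [-61.1, -74.5, -20.5], [-44.3, -47.7, -19.0]]
tab 415 [[-111.0, -8.2, 2.2], [-96.8, -3.2, 6.8], [-82.2, 3.1, 8.3]]
guard 3360 [[-73.9, -30.6, 1.6], [-45.5, -2.7, 3.7], [-14.3, 25.2, 5.5]]
upright 175 [[-68.5, -46.9, -8.4], [-62.3, -42.2, -0.9], [-55.0, -35.7, 2.1]]
```

jog_arm(moves=[0.0,-0.004,0.002,0.046,-0.4,-0.6,0,0.0,0,0,0.046,0,0,0,0.0,0,0,0.046,0,0,0,0,0,0,0,0,0,0,0,0,0,0,0,0,0])

```text
t: 4.65
tool_pos: [0.5163, 0.2514, 0.0909]
tool_rot: [-0.232, 2.504, 0.08]
wrist_force: [0.0, 0.8, -0.3]
opening: 0.0004
```

```bash
python3 -c "
from h import *
rep(); goto(-60.5,-77,-20); goto(-60.5,-77,-33)
"
```

```text
t 4.65 q [ 0.41 -0.03 -0.84  0.14 -0.13  0.19] uvn [-51.3 -74.9  -0.8] roterr(tool,deg) [ 0.2  0.9 -0.1] F uvn [-0.   0.8 -0.3] op 0.0004
to (-60.5, -77, -20) tool shift mm [ 9.5 -2.1 19. ] in final axes [ 9.2 -2.1 19.2]
to (-60.5, -77, -33) tool shift mm [ 9.7 -2.2 32. ] in final axes [ 9.2 -2.1 32.2]
```

jog_arm(moves=[0.0,0.009,-0.002,0.003,0,0.8,0,0,0,0,0.008,0,0,0,0,0,0,0,0,0,0])

```text
t: 5.03
tool_pos: [0.5142, 0.2487, 0.0755]
tool_rot: [-0.233, 2.519, 0.079]
wrist_force: [-0.3, -0.2, 0.2]
opening: -0.0001
```

```bash
python3 -c "
from h import *
rep(); goto(-60.5,-77,-33)
"
```

```text
t 5.025 q [ 0.41 -0.   -0.85  0.12 -0.12  0.18] uvn [-62.3 -77.2 -12. ] roterr(tool,deg) [ 0.2  0.  -0.1] F uvn [-0.2 -0.1  0.4] op -0.0001
to (-60.5, -77, -33) tool shift mm [-1.8  0.2 21. ] in final axes [-1.8  0.2 21. ]
```

jog_arm(moves=[0.0,-0.001,0,0.008,0,0,0,0,0,0,0.006,0,0,0,0,0,0,0.003,0,0,0,0,0,0,0.002,0,0,0,0,0,0,0,0,0,0,0,0,0,0,0,0,0])

```text
t: 5.78
tool_pos: [0.5257, 0.2509, 0.0603]
tool_rot: [-0.233, 2.52, 0.078]
wrist_force: [-0.1, -0.7, -0.3]
opening: -0.0003
```

```bash
python3 -c "
from h import *
rep(); im=shot('scene','s1'); P=(cloud(im)-h0)@B*1000
m=(abs(P[...,1]+1)<5)&(P[...,0]<-80)&(P[...,0]>-115)&(P[...,2]>-15)&(P[...,2]<70); print(m.sum(),np.median(P[m],0))
"
```

```text
t 5.775 q [ 0.4   0.05 -0.84  0.08 -0.12  0.18] uvn [-61.5 -77.2 -31.2] roterr(tool,deg) [ 0.2 -0.  -0.1] F uvn [-0.4 -0.7 -0.1] op -0.0003
78 [-96.13859643   0.12796745   9.55302659]
```

```bash
python3 -c "
from h import *
im=cv2.imread('pics/s1.png')[165:290,215:375]; cv2.imwrite('pics/s1c.png',cv2.resize(im,None,fx=5,fy=5,interpolation=cv2.INTER_CUBIC))"
```

```text
(no output)
```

View pics/s1c.png

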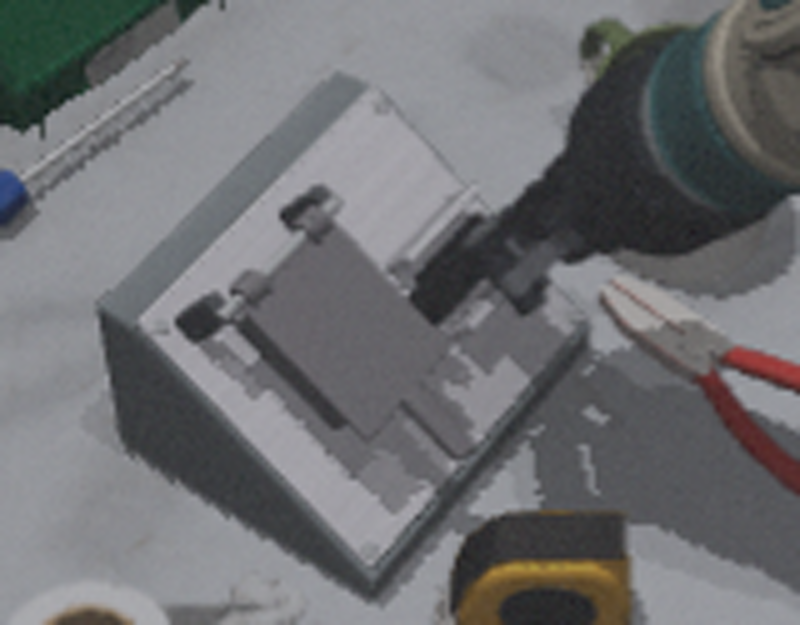

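```bash
python3 -c "
from h import *
for f in('s0','s1'):
  im=np.load(f'pics/{f}.npy',allow_pickle=True).item(); P=(cloud(im)-h0)@B*1000
  for lo,hi,vv in((-110,-82,5),(-70,-50,22),(-45,-20,22)):
    m=(abs(P[...,1]+1)<vv)&(P[...,0]<hi)&(P[...,0]>lo)&(P[...,2]>-15)&(P[...,2]<70); print(f,m.sum(),np.median(P[m],0))
"
```

```text
s0 72 [-95.01644498   0.37353823   9.42773061]
s0 189 [-59.86108534  -1.07815181   7.27108548]
s0 245 [-32.69430596  -0.11919333   6.2488031 ]
s1 73 [-96.62531003   0.36624516   9.47778256]
s1 190 [-60.20997605  -0.88152044   7.12234082]
s1 244 [-32.3635953   -0.90063082   6.30636679]
```

jog_arm(moves=[0.0,0,0,0.002,0,0,0,0,0,0,0.001,0,0,0,0,0,0,0,0,0,0])

```text
t: 6.2
tool_pos: [0.5273, 0.2512, 0.0576]
tool_rot: [-0.233, 2.52, 0.078]
wrist_force: [-0.5, 0.3, -0.3]
opening: -0.0002
```

```bash
python3 -c "
from h import *
rep()"
```

```text
t 6.2 q [ 0.4   0.05 -0.84  0.07 -0.12  0.18] uvn [-61.6 -77.2 -34.3] roterr(tool,deg) [ 0.2 -0.  -0.1] F uvn [-0.6  0.4  0. ] op -0.0002
```

```bash
python3 -c "
from h import *
im=shot('wrist','w1'); s,p,r=rep(); T=np.eye(4); T[:3,:3]=r; T[:3,3]=p; print(np.round(im['tool_from_camera'],3)); 
P=cloud(im,im['tool_from_camera'])*1000
m=(abs(P[...,1])<16)&(abs(P[...,0])<14)&(P[...,2]<6)&(P[...,2]>-50)
print(m.sum(),np.percentile(P[m],[1,25,50,75,99],axis=0).round(1))
ys,xs=np.where(m);print(xs.min(),xs.max(),ys.min(),ys.max())
cv2.imwrite('pics/w1c.png',cv2.resize(im['pixels'][100:360,170:490],None,fx=2.3,fy=2.3,interpolation=cv2.INTER_CUBIC))
"
```

```text
t 6.25 q [ 0.4   0.05 -0.84  0.07 -0.12  0.18] uvn [-61.6 -77.2 -34.3] roterr(tool,deg) [ 0.2 -0.  -0.1] F uvn [-0.3 -0.4 -0. ] op 0.0002
[[-0.    -0.956 -0.292  0.075]
 [ 1.    -0.    -0.    -0.001]
 [ 0.    -0.292  0.956 -0.17 ]
 [ 0.     0.     0.     1.   ]]
2365 [[ -3.2 -15.5 -49.6]
 [  6.   -8.4 -40.6]
 [  7.5  -0.3 -14.5]
 [ 10.5   7.9 -13.6]
 [ 11.8  15.7  -0.3]]
285 348 225 270
```

View pics/w1c.png

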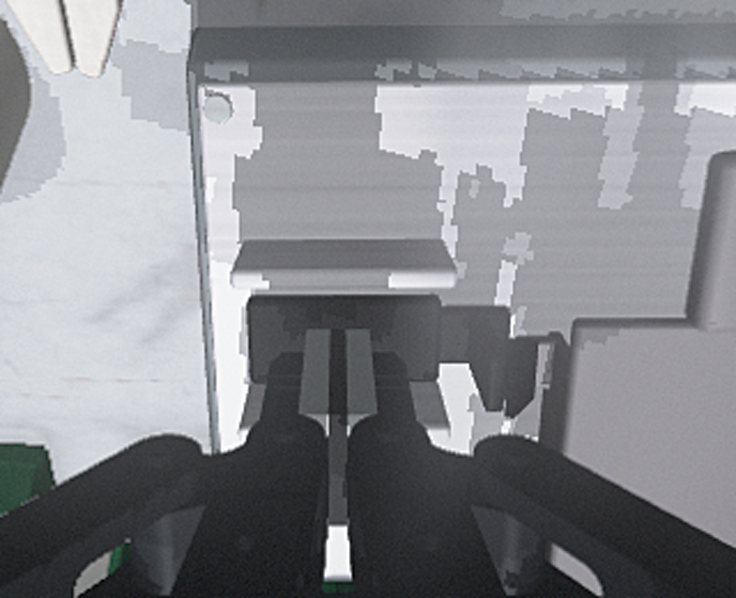

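```bash
python3 -c "
from h import *
im=np.load('pics/w1.npy',allow_pickle=True).item(); P=cloud(im,im['tool_from_camera'])*1000
s,p,r=pose()
for n,(x,y) in dict(padL=(275,320),padR=(410,320),padM=(345,318),cheek=(340,262),panel=(500,250),tipL=(318,345),tipR=(358,345),tipLdark=(280,390),guard=(650,450),tab=(715,230),hook=(525,345)).items():
  a,b=int(x/2.3+170),int(y/2.3+100); q=np.nanmedian(P[b-1:b+2,a-1:a+2].reshape(-1,3),0); print(n,q.round(1),'uvn',((r@q/1000+p-h0)@B*1000).round(1))
"
```

```text
padL [  5.5 -15.9 -14.1] uvn [-67.  -93.1 -20.2]
padR [  5.3  16.  -13.8] uvn [-66.8 -61.3 -20.4]
padM [  5.9   0.8 -13.9] uvn [-67.5 -76.4 -20.3]
cheek [ 21.5  -0.8 -17.8] uvn [-83.1 -78.  -16.5]
panel [18.7 39.1 -0.7] uvn [-80.2 -38.1 -33.4]
tipL [ 11.2  -5.  -39.4] uvn [-72.7 -82.2   5.1]
tipR [ 11.1   2.8 -39.2] uvn [-72.6 -74.4   4.9]
tipLdark [  7.1 -12.1 -49.4] uvn [-68.6 -89.4  15.1]
guard [-13.1  64.5 -38.3] uvn [-48.4 -12.8   4.2]
tab [ 35.4  69.4 -40.1] uvn [-96.8  -7.8   6.1]
hook [  6.6  39.1 -29.8] uvn [-68.1 -38.2  -4.3]
```

```bash
python3 -c "
from h import *
im=np.load('pics/w1.npy',allow_pickle=True).item(); P=cloud(im,im['tool_from_camera'])*1000
for x in (305,308,312,318,322,326,332,336):
  print(x,[(b,P[b,x].round(1).tolist()) for b in range(238,252,2)])
" | head -40
```

```text
305 [(238, [6.0, -7.3, -14.2]), (240, [5.0, -7.3, -14.6]), (242, [3.6, -7.3, -14.0]), (244, [10.7, -6.6, -32.0]), (246, [11.1, -6.5, -35.0]), (248, [11.3, -6.4, -37.5]), (250, [11.3, -6.3, -39.7])]
308 [(238, [5.7, -5.7, -13.3]), (240, [5.0, -5.7, -14.6]), (242, [3.9, -5.7, -14.8]), (244, [11.2, -5.1, -33.0]), (246, [11.6, -5.0, -36.0]), (248, [11.2, -5.0, -37.4]), (250, [11.0, -5.0, -39.1])]
312 [(238, [6.1, -3.5, -14.3]), (240, [5.0, -3.5, -14.5]), (242, [3.3, -3.5, -13.4]), (244, [11.5, -3.2, -33.7]), (246, [11.1, -3.2, -35.0]), (248, [11.5, -3.1, -38.1]), (250, [11.3, -3.1, -39.6])]
318 [(238, [6.2, -0.3, -14.6]), (240, [4.4, -0.3, -13.3]), (242, [3.8, -0.3, -14.3]), (244, [11.3, -0.3, -33.1]), (246, [10.9, -0.4, -34.7]), (248, [11.2, -0.4, -37.3]), (250, [11.1, -0.4, -39.2])]
322 [(238, [5.8, 1.9, -13.6]), (240, [4.6, 1.9, -13.7]), (242, [3.6, 1.9, -14.0]), (244, [11.1, 1.6, -32.7]), (246, [11.7, 1.5, -36.3]), (248, [11.4, 1.5, -37.7]), (250, [11.3, 1.5, -39.7])]
326 [(238, [5.8, 4.1, -13.7]), (240, [4.5, 4.1, -13.3]), (242, [4.0, 4.1, -14.8]), (244, [11.3, 3.5, -33.3]), (246, [10.7, 3.4, -34.2]), (248, [10.6, 3.4, -36.2]), (250, [11.3, 3.3, -39.6])]
332 [(238, [5.7, 7.3, -13.5]), (240, [4.9, 7.3, -14.2]), (242, [3.4, 7.4, -13.5]), (244, [2.3, 7.4, -13.8]), (246, [1.3, 7.4, -14.1]), (248, [0.2, 7.4, -14.4]), (250, [-1.7, 7.5, -13.0])]
336 [(238, [5.9, 9.5, -13.8]), (240, [4.4, 9.6, -13.1]), (242, [3.5, 9.5, -13.7]), (244, [2.8, 9.5, -14.7]), (246, [1.2, 9.6, -14.0]), (248, [0.1, 9.6, -14.1]), (250, [-1.4, 9.6, -13.4])]
```

jog_arm(moves=[0.0,-0.001,0,0.008,0,0,0,0,0,0,0.007,0,0,0,0,0,0,0.0,0,0,0])

```text
t: 6.62
tool_pos: [0.5373, 0.2528, 0.0458]
tool_rot: [-0.233, 2.52, 0.077]
wrist_force: [0.3, -1.8, 1.0]
opening: -0.0001
```

jog_arm(moves=[0,0,0,0.003,0,0,0,0,0,0,0.002,0,0,0,0,0,0,0.0,0,0,0])

```text
t: 7.0
tool_pos: [0.5398, 0.253, 0.042]
tool_rot: [-0.232, 2.52, 0.077]
wrist_force: [-0.2, -3.9, 3.5]
opening: 0.0002
```

jog_arm(moves=[0,0,0,0.002,0,0,0,0,0,0,0.002,0,0,0,0,0,0,0.0,0,0,0])

```text
t: 7.38
tool_pos: [0.5421, 0.2533, 0.0387]
tool_rot: [-0.232, 2.52, 0.076]
wrist_force: [-1.0, -6.3, 4.0]
opening: -0.0001
```

```bash
python3 -c "
from h import *
rep()"
```

```text
t 7.375 q [ 0.39  0.12 -0.83  0.02 -0.12  0.17] uvn [-60.3 -77.9 -58.3] roterr(tool,deg) [ 0.   0.  -0.1] F uvn [ 0.6 -6.   4.5] op -0.0001
```

jog_arm(moves=[0,0,0,-0.01,0,0,0,0,0,-0.01,0,0,0,0,0,0,0,0.0,0,0,0])

```text
t: 7.75
tool_pos: [0.5372, 0.2427, 0.0465]
tool_rot: [-0.233, 2.521, 0.079]
wrist_force: [-1.1, -0.6, 0.7]
opening: -0.0001
```

jog_arm(moves=[0,0,0,0.005,0,0,0,0,0,0,0.003,0,0,0,0,0,0,0.0,0,0,0])

```text
t: 8.12
tool_pos: [0.5423, 0.2434, 0.0396]
tool_rot: [-0.233, 2.521, 0.076]
wrist_force: [-1.5, -2.5, 1.7]
opening: 0.0003
```

```bash
python3 -c "
from h import *
rep(); im=shot('wrist','w2'); s,p,r=pose(); T=np.eye(4); T[:3,:3]=r; T[:3,3]=p
P=cloud(im,T@im['tool_from_camera']); P=(P-h0)@B*1000; t=cloud(im,im['tool_from_camera'])*1000
np.save('pics/w2t.npy',t)
for n,(x,y) in dict(padL=(275,320),padR=(410,320),guard=(650,450),tab=(715,230)).items():
  a,b=int(x/2.3+170),int(y/2.3+100); print(n,P[b,a].round(1),t[b,a].round(1))
for x in (306,312,318,324): print([(b,t[b,x].round(0).tolist()) for b in range(236,250,3)])
cv2.imwrite('pics/w2c.png',cv2.resize(im['pixels'][100:360,170:490],None,fx=2.3,fy=2.3,interpolation=cv2.INTER_CUBIC))
"
```

```text
t 8.125 q [ 0.37  0.11 -0.84  0.02 -0.1   0.15] uvn [-61.1 -87.7 -56.7] roterr(tool,deg) [ 0.1 -0.1 -0.1] F uvn [-0.6 -2.2  2.5] op 0.0003
padL [ -80.4 -100.5  -11.1] [ 19.4 -13.  -45.5]
padR [-80.8 -75.1 -10.1] [ 19.8  12.5 -46.4]
guard [-63.2 -34.7   5.1] [  2.3  52.9 -61.5]
tab [-91.4  -9.1 -32.4] [ 30.4  78.4 -24. ]
[(236, [20.0, -6.0, -45.0]), (239, [19.0, -6.0, -45.0]), (242, [18.0, -6.0, -46.0]), (245, [12.0, -6.0, -35.0]), (248, [11.0, -6.0, -37.0])]
[(236, [21.0, -3.0, -46.0]), (239, [20.0, -3.0, -47.0]), (242, [18.0, -3.0, -45.0]), (245, [12.0, -3.0, -35.0]), (248, [11.0, -3.0, -38.0])]
[(236, [21.0, -0.0, -46.0]), (239, [19.0, -0.0, -45.0]), (242, [18.0, -0.0, -45.0]), (245, [11.0, -0.0, -34.0]), (248, [11.0, -0.0, -38.0])]
[(236, [21.0, 2.0, -46.0]), (239, [19.0, 2.0, -45.0]), (242, [18.0, 2.0, -45.0]), (245, [11.0, 2.0, -34.0]), (248, [11.0, 2.0, -38.0])]
```

View pics/w2c.png

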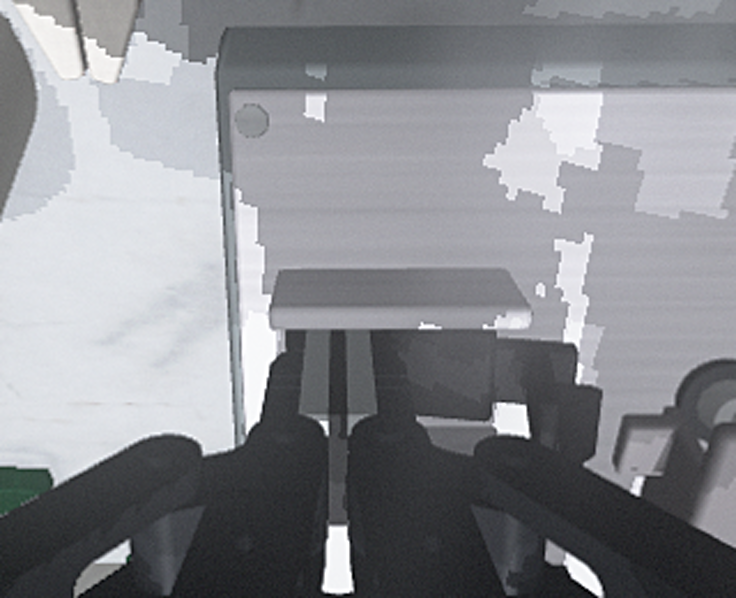

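jog_arm(moves=[0,0,0,-0.03,0,0,0,0,0,0,-0.05,0,0,0,0.04,0,0,-0.05,0,0,0,0.04,0,0,0,0,0,0,0.04,0,0,0,0,0,0])

```text
t: 8.8
tool_pos: [0.4689, 0.2305, 0.1466]
tool_rot: [-0.234, 2.52, 0.08]
wrist_force: [0.8, 0.5, 0.3]
opening: 0.0402
```

```bash
cat >> h.py <<'E'
def wrist(f):
    s,p,r=pose(); im=shot('wrist',f); T=np.eye(4); T[:3,:3]=r; T[:3,3]=p
    P=(cloud(im,T@im['tool_from_camera'])-h0)@B*1000; np.save(f'pics/{f}P.npy',P); return im,P
def guard(P,vw=4,vc=-1.5):
    "line fit of tab+cover mid strip -> angle"
    Q=P.reshape(-1,3); Q=Q[np.isfinite(Q).all(1)]; d=np.hypot(Q[:,0],Q[:,2])
    Q=Q[(abs(Q[:,1]-vc)<vw)&(d>25)&(d<112)&(Q[:,2]>-8)]; a=np.arctan2(Q[:,2],-Q[:,0]); print('guard ang',len(Q),np.percentile(a,[10,50,90]).round(2))
    T=Q[np.hypot(Q[:,0],Q[:,2])>80]
    if len(T): print('tab',len(T),np.percentile(T,[5,50,95],axis=0).round(1).tolist(),'r',np.percentile(np.hypot(T[:,0],T[:,2]),[2,98]).round(0))
E
python3 -c "
from h import *
rep(); im,P=wrist('w3'); guard(P)
for c in('scene','top'): guard((cloud(shot(c,c+'3'))-h0)@B*1000)
"
```

```text
t 8.8 q [ 0.41 -0.23 -0.84  0.35 -0.12  0.18] uvn [-60.5 -86.8  73.7] roterr(tool,deg) [ 0.3  0.  -0.1] F uvn [ 0.9  0.3 -0.2] op 0.0402
guard ang 1074 [0.25 0.27 0.29]
tab 487 [[-108.1, -5.0, 22.1], [-94.5, -1.7, 25.3], [-78.6, 2.0, 28.2]] r [ 81. 112.]
guard ang 158 [0.27 0.3  0.38]
tab 65 [[-107.1, -5.0, 23.2], [-93.7, -0.5, 28.0], [-78.5, 2.2, 31.5]] r [ 81. 112.]
guard ang 147 [0.23 0.26 0.3 ]
tab 51 [[-104.0, -5.2, 21.7], [-91.1, -1.6, 24.2], [-78.4, 2.1, 28.2]] r [ 81. 110.]
```

```bash
python3 -c "
from h import *
im=np.load('pics/w3.npy',allow_pickle=True).item(); t=cloud(im,im['tool_from_camera'])*1000
for s in(-1,1):
  m=(t[...,1]*s>12)&(t[...,1]*s<40)&(abs(t[...,0])<16)&(t[...,2]<0)&(t[...,2]>-75)
  Q=t[m]; print(len(Q),np.percentile(Q,[1,50,99],axis=0).round(1).tolist())
  ys,xs=np.where(m); 
  for x in np.unique(xs)[::4]:
    y=ys[xs==x].min(); print(x,y,t[y,x].round(0),t[y-2,x].round(0))
"
```

```text
2240 [[-9.9, -38.7, -74.7], [7.6, -23.3, -58.0], [13.9, -20.9, -31.7]]
207 303 [  7. -40. -74.] [  8. -40. -74.]
211 299 [  8. -39. -72.] [-184. -150.  213.]
215 298 [  7. -38. -71.] [-183. -144.  214.]
219 296 [  8. -37. -70.] [-230. -166.  290.]
223 288 [ 12. -34. -72.] [-261. -183.  364.]
227 285 [ 12. -33. -71.] [-249. -171.  354.]
231 284 [ 13. -32. -71.] [-246. -163.  353.]
235 277 [  7. -35. -56.] [-219. -148.  333.]
239 268 [  7. -35. -49.] [-190. -135.  313.]
243 260 [  8. -34. -42.] [-165. -122.  294.]
247 257 [  7. -33. -39.] [-158. -114.  291.]
251 254 [  8. -32. -36.] [-150. -106.  285.]
255 254 [  8. -30. -36.] [-150. -100.  286.]
259 249 [ 11. -28. -38.] [-137.  -91.  277.]
263 244 [ 11. -27. -33.] [-125.  -83.  268.]
267 244 [ 11. -25. -32.] [-125.  -76.  268.]
271 244 [ 11. -23. -33.] [-125.  -70.  267.]
275 244 [ 11. -21. -32.] [-125.  -64.  269.]
2273 [[-10.0, 18.7, -74.8], [7.6, 21.2, -58.1], [13.8, 38.9, -31.6]]
356 273 [ -6.  19. -30.] [-90.  40. 120.]
360 244 [ 11.  20. -32.] [-52.  41. 108.]
364 244 [ 11.  22. -33.] [-52.  45. 108.]
368 244 [ 11.  23. -33.] [-52.  49. 108.]
372 244 [ 11.  26. -33.] [-52.  52. 107.]
376 254 [ 11.  26. -43.] [-55.  54.  93.]
380 254 [  7.  29. -36.] [-63.  61. 108.]
384 255 [  8.  31. -37.] [-44.  56.  69.]
388 258 [  8.  32. -40.] [-47.  59.  69.]
392 264 [  7.  33. -45.] [-53.  63.  70.]
396 272 [  8.  32. -53.] [-59.  66.  67.]
400 281 [  7.  32. -59.] [-220.  147.  321.]
404 285 [ 13.  30. -71.] [-226.  153.  317.]
408 287 [ 12.  32. -72.] [-228.  159.  313.]
412 290 [ 12.  33. -74.] [-231.  165.  309.]
416 297 [  7.  35. -70.] [-239.  170.  300.]
420 298 [  7.  37. -71.] [-241.  177.  300.]
424 299 [  8.  38. -72.] [-242.  184.  299.]
428 300 [  7.  39. -72.] [-244.  191.  298.]
432 302 [  8.  40. -74.] [-246.  197.  297.]
```

jog_arm(moves=[0.04,0.018,0.043,0,0.2,0,0,0.04,0.019,0.042,0,0,0,0,0.04,0,0,0.03,0,0,0,0.04,0,0,0.02,0,0,0,0.04,0,0,0,0,0,0,0.04,0,0,0,0,0,0])

```text
t: 9.7
tool_pos: [0.4517, 0.3127, 0.0839]
tool_rot: [-0.232, 2.521, 0.073]
wrist_force: [0.3, 0.7, -0.3]
opening: 0.0402
```

```bash
python3 -c "
from h import *
rep(); goto(-97.5,-1.5,-26);im,P=wrist('w4'); guard(P); t=cloud(im,im['tool_from_camera'])*1000
m=(abs(t[...,1])<18)&(P[...,0]<-78)&(P[...,2]>10)&(P[...,2]<40); print(m.sum(),np.percentile(t[m],[2,50,98],axis=0).round(1).tolist())"
```

```text
t 9.7 q [ 0.63 -0.03 -0.84  0.19 -0.25  0.38] uvn [-98.   -2.8  23.4] roterr(tool,deg) [-0.1 -0.1 -0.1] F uvn [ 0.2  0.6 -0.5] op 0.0402
to (-97.5, -1.5, -26) tool shift mm [-0.6  1.4 49.4] in final axes [-0.5  1.3 49.4]
guard ang 1343 [0.25 0.26 0.28]
tab 663 [[-108.4, -5.3, 22.2], [-95.3, -1.8, 25.5], [-79.0, 2.2, 28.1]] r [ 81. 112.]
5765 [[-15.7, -13.7, -16.1], [82.0, 2.5, -5.0], [108.7, 17.3, 12.4]]
```

jog_arm(moves=[0.04,0,0.001,0.02,0,0,0,0.04,0,0,0.019,0,0,0,0.04,0,0,0.01,0,0,0,0.04,0,0,0,0,0,0,0.0,0,0,0,0,0,0,0.0,0,0,0,0,0,0,0.0,0,0,0,0,0,0,0.0,0,0,0,0,0,0])

```text
t: 10.75
tool_pos: [0.4796, 0.3197, 0.045]
tool_rot: [-0.232, 2.519, 0.075]
wrist_force: [-0.8, 0.9, 0.6]
opening: 0.0105
```

```bash
python3 -c "
from h import *
rep()
r=100; th=np.arange(.22,1.68,.1); U=-r*np.cos(th);N=r*np.sin(th)
print(np.c_[th[1:],-np.diff(U),-np.diff(N)].round(4))
"
```

```text
t 10.75 q [ 0.61  0.09 -0.84  0.07 -0.24  0.35] uvn [-96.9  -1.1 -24.9] roterr(tool,deg) [ 0.   0.  -0.1] F uvn [-0.2  1.1  0.9] op 0.0105
[[ 3.2000e-01 -2.6662e+00 -9.6337e+00]
 [ 4.2000e-01 -3.6146e+00 -9.3194e+00]
 [ 5.2000e-01 -4.5270e+00 -8.9120e+00]
 [ 6.2000e-01 -5.3941e+00 -8.4155e+00]
 [ 7.2000e-01 -6.2073e+00 -7.8350e+00]
 [ 8.2000e-01 -6.9585e+00 -7.1761e+00]
 [ 9.2000e-01 -7.6401e+00 -6.4456e+00]
 [ 1.0200e+00 -8.2454e+00 -5.6506e+00]
 [ 1.1200e+00 -8.7684e+00 -4.7992e+00]
 [ 1.2200e+00 -9.2037e+00 -3.8999e+00]
 [ 1.3200e+00 -9.5470e+00 -2.9616e+00]
 [ 1.4200e+00 -9.7950e+00 -1.9937e+00]
 [ 1.5200e+00 -9.9451e+00 -1.0058e+00]
 [ 1.6200e+00 -9.9958e+00 -8.0000e-03]]
```

jog_arm(moves=[0,-0.0027,0,-0.0096,0,0,0,0,-0.0036,0,-0.0093,0,0,0,0,-0.0045,0,-0.0089,0,0,0,0,-0.0054,0,-0.0084,0,0,0,0,-0.0062,0,-0.0078,0,0,0,0,0,0,0,0,0,0])

```text
t: 11.5
tool_pos: [0.4721, 0.3182, 0.0935]
tool_rot: [-0.233, 2.521, 0.075]
wrist_force: [1.3, 2.0, -1.7]
opening: 0.0107
```

```bash
python3 -c "
from h import *
s,p,r=rep(); im,P=wrist('w5'); guard(P,vw=25)
guard((cloud(shot('scene','s5'))-h0)@B*1000,vw=20)"
```

```text
t 11.5 q [ 0.61 -0.02 -0.8   0.21 -0.24  0.36] uvn [-75.2  -1.2  19.2] roterr(tool,deg) [ 0.  -0.1 -0.1] F uvn [ 0.4  1.7 -2.4] op 0.0107
guard ang 3298 [0.54 0.71 0.75]
tab 2469 [[-86.8, -18.8, 54.5], [-82.5, -2.5, 67.7], [-65.2, 14.2, 83.8]] r [ 84. 112.]
guard ang 548 [0.72 0.76 0.82]
tab 83 [[-69.6, -13.1, 53.6], [-65.1, -0.2, 61.1], [-58.6, 15.3, 78.0]] r [ 80. 104.]
```

Guard follows. Continue.

jog_arm(moves=[0,-0.007,0,-0.0072,0,0,0,0,-0.0076,0,-0.0064,0,0,0,0,-0.0082,0,-0.0057,0,0,0,0,-0.0088,0,-0.0048,0,0,0,0,-0.0092,0,-0.0039,0,0,0,0,0,0,0,0,0,0])

```text
t: 12.35
tool_pos: [0.4876, 0.321, 0.1379]
tool_rot: [-0.234, 2.524, 0.074]
wrist_force: [-3.8, 3.4, -3.5]
opening: 0.0106
```

jog_arm(moves=[0,-0.0095,0,-0.003,0,0,0,0,-0.0098,0,-0.002,0,0,0,0,-0.0099,0,-0.001,0,0,0,0,-0.01,0,0,0,0,0,0,-0.003,0,0,0,0,0,0,0,0,0,0,0,0])

```text
t: 13.1
tool_pos: [0.5174, 0.3266, 0.1664]
tool_rot: [-0.235, 2.526, 0.074]
wrist_force: [-5.7, 4.8, -3.9]
opening: 0.0105
```

```bash
python3 -c "
from h import *
s,p,r=rep(); im,P=wrist('w6'); guard(P,vw=25)
guard((cloud(shot('scene','s6'))-h0)@B*1000,vw=20)"
```

```text
t 13.1 q [ 0.57 -0.05 -0.64  0.4  -0.21  0.32] uvn [ 4.4 -1.2 52.3] roterr(tool,deg) [ 0.  -0.3  0. ] F uvn [-6.1  5.8 -0.4] op 0.0105
guard ang 5742 [1.41 1.46 1.54]
tab 2739 [[-11.7, -18.7, 85.3], [-6.7, -2.1, 101.9], [-1.8, 14.0, 110.8]] r [ 83. 111.]
guard ang 137 [-0.05  1.51  1.71]
tab 23 [[-6.3, -11.5, 80.6], [14.0, 7.7, 94.8], [15.2, 15.2, 108.8]] r [ 81. 110.]
```

jog_arm(moves=[0,-0.003,-0.001,0,0,0,0,0,-0.002,-0.001,0,0,0,0,0,0,0,0,0,0,0])

```text
t: 13.58
tool_pos: [0.5216, 0.3271, 0.169]
tool_rot: [-0.237, 2.526, 0.079]
wrist_force: [-3.0, 9.7, -9.0]
opening: 0.0094
```

```bash
python3 -c "
from h import *
s,p,r=rep()"
```

```text
t 13.575 q [ 0.56 -0.05 -0.64  0.41 -0.21  0.31] uvn [ 9.3 -1.5 52. ] roterr(tool,deg) [ 0.3 -0.4  0. ] F uvn [-6.1 10.1 -6.7] op 0.0094
```

jog_arm(moves=[0.04,0,0.0,0,0,0,0,0.04,0,0,0,0,0,0,0.04,0,0,0,0,0,0,0.04,0.01,0,-0.03,0,0,0,0.04,0.03,0,-0.04,0,0,0,0.0,0.03,0,0,0,0,0,0,0,0,0,0,0,0])

```text
t: 14.45
tool_pos: [0.4267, 0.3065, 0.1875]
tool_rot: [-0.234, 2.521, 0.072]
wrist_force: [0.3, 0.5, -0.2]
opening: 0.0043
```

```bash
python3 -c "
from h import *
s,p,r=rep(); im,P=wrist('w7'); guard(P,vw=25)
guard((cloud(shot('scene','s7'))-h0)@B*1000,vw=20)
Q=P.reshape(-1,3); m=(abs(Q[:,1])<30)&(abs(Q[:,0]+50)<18)&(Q[:,2]>-24)&(Q[:,2]<5); print('lever',m.sum(),np.percentile(Q[m],[2,50,98],axis=0).round(1).tolist())
m=(abs(Q[:,1])<30)&(abs(Q[:,0]+50)<18)&(Q[:,2]>-13)&(Q[:,2]<5); print('levertip',m.sum(),np.percentile(Q[m],[2,50,98],axis=0).round(1).tolist())
a=cv2.imread('pics/w7.png'); b=cv2.imread('pics/s7.png')[140:290,210:380]
cv2.imwrite('pics/m7.png',np.hstack([cv2.resize(a,(480,300)),cv2.resize(b,(320,300))]))"
```

```text
t 14.45 q [ 0.66 -0.23 -0.74  0.5  -0.27  0.4 ] uvn [-59.5  -4.3 122.9] roterr(tool,deg) [-0.1 -0.1 -0. ] F uvn [ 0.2  0.4 -0.4] op 0.0043
guard ang 696 [-0.09  1.49  1.52]
tab 250 [[-7.8, -7.8, 82.1], [-6.8, -5.1, 102.8], [-1.6, -2.4, 110.7]] r [ 81. 111.]
guard ang 179 [-0.03  1.55  1.57]
tab 60 [[-6.6, -6.2, 80.3], [-2.2, 2.6, 97.8], [0.8, 6.6, 111.2]] r [ 80. 112.]
lever 134 [[-56.7, -5.5, -23.9], [-53.1, 2.8, -6.1], [-47.3, 9.8, -3.0]]
levertip 98 [[-56.7, -0.1, -10.7], [-52.8, 4.8, -5.4], [-47.3, 9.8, -2.6]]
```

View pics/m7.png

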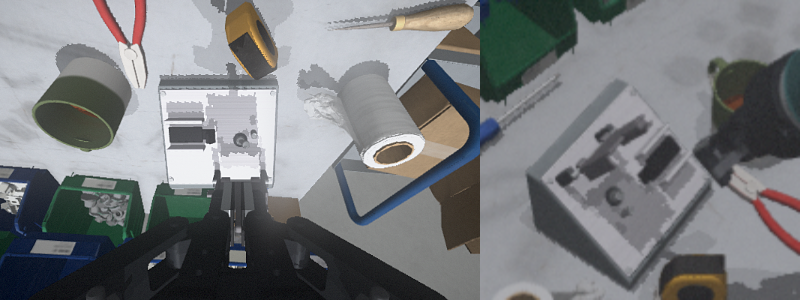

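jog_arm(moves=[0,-0.01,0.003,0.034,0,0,0,0,-0.02,0,0.034,0,0,0,0,0,0,0,0,0,0,0,-0.01,0,0,0,0,0,0,0,0,0,0,0,0])

```text
t: 15.18
tool_pos: [0.5002, 0.3244, 0.1582]
tool_rot: [-0.231, 2.517, 0.075]
wrist_force: [-0.2, 0.2, 0.5]
opening: 0.0002
```

```bash
python3 -c "
from h import *
s,p,r=rep()"
```

```text
t 15.175 q [ 0.59 -0.07 -0.69  0.38 -0.23  0.34] uvn [-14.5  -0.2  55.6] roterr(tool,deg) [-0.   0.2 -0.1] F uvn [0.2 0.3 0.5] op 0.0002
```

jog_arm(moves=[0,-0.006,0,0,0,0,0,0,0,0,0,0,0,0])

```text
t: 15.42
tool_pos: [0.504, 0.3251, 0.1607]
tool_rot: [-0.232, 2.518, 0.075]
wrist_force: [1.0, -0.1, 0.2]
opening: 0.0004
```

jog_arm(moves=[0,-0.003,0,0,0,0,0,0,0,0,0,0,0,0])

```text
t: 15.68
tool_pos: [0.5051, 0.3251, 0.1608]
tool_rot: [-0.233, 2.521, 0.074]
wrist_force: [-2.7, -0.9, 0.5]
opening: 0.0002
```

jog_arm(moves=[0,-0.003,0,0,0,0,0,0,0,0,0,0,0,0])

```text
t: 15.92
tool_pos: [0.5055, 0.325, 0.1606]
tool_rot: [-0.235, 2.526, 0.073]
wrist_force: [-8.8, -0.9, 0.6]
opening: 0.0001
```

jog_arm(moves=[0,-0.002,0,0,0,0,0,0,0,0,0,0,0,0])

```text
t: 16.18
tool_pos: [0.5057, 0.325, 0.1605]
tool_rot: [-0.237, 2.528, 0.073]
wrist_force: [-11.5, -1.3, 1.5]
opening: 0.0001
```

```bash
python3 -c "
from h import *
s,p,r=rep()"
```

```text
t 16.175 q [ 0.58 -0.06 -0.66  0.4  -0.22  0.33] uvn [-8.6 -0.7 54.3] roterr(tool,deg) [-0.  -0.5  0.1] F uvn [-8.6  0.9  7.9] op 0.0001
```

jog_arm(moves=[0,0.02,0,0,0,-0.5,0,0,0.032,0.015,0,0,0,0,0,0,0.022,0.03,0,0,0,0,0,0,0.03,0,0,0,0,0,0,0.02,0,0,0,0,0,0,0,0,0,0,0,0,0,0,0,0,0])

```text
t: 17.05
tool_pos: [0.5077, 0.3633, 0.0699]
tool_rot: [-0.231, 2.51, 0.075]
wrist_force: [0.7, -0.9, -0.3]
opening: -0.0002
```

```bash
python3 -c "
from h import *
s,p,r=rep(); goto(-60,34,-47); im,P=wrist('w8'); guard(P,vw=25)
Q=P.reshape(-1,3)
m=(abs(Q[:,1])<22)&(abs(Q[:,0]+52)<14)&(Q[:,2]>-14)&(Q[:,2]<5); print('levertip',m.sum(),np.percentile(Q[m],[2,50,98],axis=0).round(1).tolist())"
```

```text
t 17.05 q [ 0.65  0.13 -0.72  0.15 -0.27  0.39] uvn [-53.5  36.6 -25. ] roterr(tool,deg) [-0.   0.5 -0.1] F uvn [ 0.3 -1.  -0.6] op -0.0002
to (-60, 34, -47) tool shift mm [ 6.7 -2.6 21.9] in final axes [ 6.5 -2.6 22. ]
guard ang 13969 [0.68 0.86 0.94]
tab 11952 [[-71.4, -18.0, 55.2], [-66.3, -1.2, 75.9], [-52.4, 21.4, 88.4]] r [ 81. 112.]
levertip 336 [[-56.7, 0.7, -11.6], [-53.2, 5.4, -5.3], [-47.6, 10.0, -3.4]]
```

jog_arm(moves=[0,0.0065,-0.001,0.011,0,0.5,0,0,0,0,0.011,0,0,0,0,0,0,0,0,0,0])

```text
t: 17.48
tool_pos: [0.5146, 0.363, 0.0461]
tool_rot: [-0.232, 2.521, 0.072]
wrist_force: [0.6, -0.5, 0.1]
opening: 0.0003
```

jog_arm(moves=[0,0,-0.008,0,0,0,0,0,0,-0.008,0,0,0,0,0,0,-0.006,0,0,0,0,0,0,0,0,0,0,0])

```text
t: 17.98
tool_pos: [0.5143, 0.3628, 0.0477]
tool_rot: [-0.259, 2.525, 0.137]
wrist_force: [-3.3, 52.1, -24.3]
opening: -0.0004
```

jog_arm(moves=[0,0,-0.006,0,0,0,0,0,0,-0.005,0,0,0,0,0,0,0,0,0,0,0])

```text
t: 18.35
tool_pos: [0.5138, 0.3634, 0.0483]
tool_rot: [-0.274, 2.527, 0.169]
wrist_force: [-5.0, 79.0, -35.2]
opening: -0.0002
```

```bash
python3 -c "
from h import *
s,p,r=rep()"
```

```text
t 18.35 q [ 0.59  0.15 -0.76  0.07 -0.15  0.33] uvn [-60.9  35.5 -46.2] roterr(tool,deg) [ 4.5 -0.5  0.4] F uvn [-12.4  78.6 -34.4] op -0.0002
```

```bash
python3 -c "
from h import *
s,p,r=rep(); print(s['wrist_torque'],'tool F',r.T@s['wrist_force'],'tool T',r.T@s['wrist_torque'])"
```

```text
t 18.35 q [ 0.59  0.15 -0.76  0.07 -0.15  0.33] uvn [-60.9  35.5 -46.2] roterr(tool,deg) [ 4.5 -0.5  0.4] F uvn [-12.4  78.6 -34.4] op -0.0002
[11.95104837  5.00768264  8.25736727] tool F [11.60267916 75.76642202 40.46146126] tool T [-15.13477694   2.57860708   0.6147108 ]
```

jog_arm(moves=[0,0,0.012,0,0,0,0,0,0,0.012,0,0,0,0,0,0,0.009,0,0,0,0,0,0,0,0,0,0,0])

```text
t: 18.85
tool_pos: [0.515, 0.3635, 0.0476]
tool_rot: [-0.232, 2.519, 0.073]
wrist_force: [0.4, -0.7, -0.7]
opening: -0.0
```

```bash
python3 -c "
from h import *
s,p,r=rep(); im,P=wrist('w9')
guard((cloud(shot('scene','s9'))-h0)@B*1000,vw=20)
a=cv2.imread('pics/w9.png')[80:330,200:520]; b=cv2.imread('pics/s9.png')[140:290,190:390]
cv2.imwrite('pics/m9.png',np.vstack([cv2.resize(a,(448,350)),cv2.resize(b,(448,250*448//448+0))]))
cv2.imwrite('pics/m9.png',np.hstack([cv2.resize(a,(400,312)),cv2.resize(b,(400,312))]))"
```

```text
t 18.85 q [ 0.64  0.17 -0.73  0.11 -0.26  0.38] uvn [-60.3  35.4 -47.4] roterr(tool,deg) [-0.1  0.  -0.1] F uvn [-0.2 -0.7 -0.7] op -0.0
guard ang 99 [-0.04  1.64  1.66]
tab 51 [[2.7, -4.3, 81.5], [6.2, 3.1, 97.9], [10.5, 8.7, 111.2]] r [ 81. 112.]
```

View pics/m9.png

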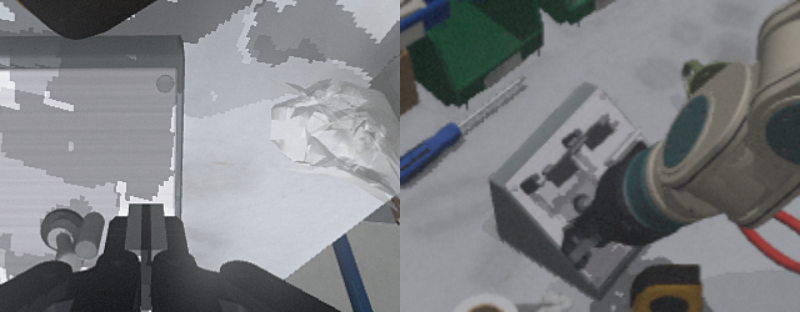

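```bash
python3 -c "
from h import *
P=np.load('pics/w9P.npy'); s,p,r=pose()
# crop coords: x=200+cx*0.8, y=80+cy*0.8
for y in range(232,300,5):
  print(y,' '.join('(%d,%d,%d)'%tuple(P[y,x]) if np.isfinite(P[y,x]).all() else '-' for x in range(222,350,8)))
"
```

```text
232 (-69,-16,-33) (-70,-11,-32) (-70,-7,-32) (-69,-3,-33) (-69,0,-33) (-70,5,-32) (-69,9,-33) (-70,13,-32) (-69,17,-33) (-69,22,-34) (-69,26,-33) (-70,30,-32) (-70,35,-32) (-69,39,-33) (-70,43,-31) (-69,48,-34)
237 (-67,-16,-32) (-67,-12,-33) (-66,-8,-33) (-66,-3,-33) (-67,0,-33) (-67,5,-32) (-67,9,-32) (-66,13,-34) (-67,17,-32) (-66,22,-33) (-66,26,-33) (-67,30,-33) (-67,35,-33) (-67,39,-32) (-66,43,-33) (-65,48,-35)
242 (-64,-16,-33) (-64,-12,-31) (-64,-8,-33) (-64,-3,-32) (-63,0,-33) (-64,4,-32) (-64,9,-32) (-63,13,-34) (-64,17,-32) (-63,22,-33) (-63,26,-33) (-64,30,-33) (-64,35,-32) (-64,39,-33) (-63,43,-33) (-62,48,-35)
247 (-61,-17,-33) (-60,-12,-33) (-61,-8,-32) (-61,-3,-32) (-60,0,-33) (-61,4,-32) (-61,9,-33) (-61,13,-32) (-61,17,-32) (-61,22,-32) (-61,26,-32) (-71,31,-11) (-71,35,-10) (-71,38,-11) (-61,43,-33) (-59,48,-35)
252 (-58,-17,-32) (-57,-13,-33) (-59,-8,-31) (-59,-3,-30) (-59,0,-30) (-59,5,-30) (-71,13,-5) (-70,16,-7) (-58,17,-32) (-58,22,-32) (-71,27,-5) (-71,31,-5) (-71,35,-5) (-71,38,-5) (-58,43,-32) (-57,48,-35)
257 (-54,-17,-33) (-55,-13,-33) (-55,-8,-31) (-57,
[... 1000 characters left out ...]
 (-66,12,11) (-66,15,11) (-39,12,-33) (-72,23,20) (-73,26,22) (-72,29,20) (-70,31,17) (-70,35,17) (-69,38,16) (-73,40,23) (-74,43,23)
287 (-36,-19,-33) (-35,-15,-34) (-36,-10,-33) (-54,1,-4) (-54,5,-4) (-53,8,-5) (-64,15,11) (-72,20,24) (-72,23,24) (-74,26,26) (-72,29,24) (-72,32,24) (-68,35,17) (-72,37,24) (-73,40,26) (-73,43,26)
292 (-33,-19,-32) (-73,4,28) (-74,7,30) (-74,10,30) (-72,12,26) (-51,8,-5) (-33,7,-32) (-72,21,27) (-73,23,28) (-72,26,27) (-72,29,27) (-72,32,27) (-65,35,17) (-71,37,26) (-72,40,27) (-72,43,27)
297 (-72,2,29) (-72,5,30) (-74,8,32) (-73,10,31) (-72,13,30) (-68,14,24) (-67,17,22) (-72,21,30) (-72,24,29) (-73,26,31) (-72,29,30) (-71,32,28) - - (-73,40,31) (-72,43,29)
```

```bash
python3 -c "
from h import *
a=cv2.imread('pics/w9.png')[225:315,210:350]; cv2.imwrite('pics/z9.png',cv2.resize(a,None,fx=5,fy=5,interpolation=cv2.INTER_CUBIC))"
```

```text
(no output)
```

View pics/z9.png

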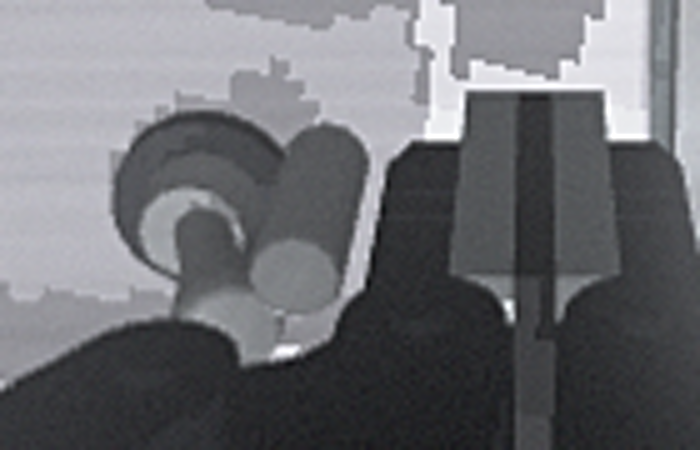

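jog_arm(moves=[0,0,0.0,-0.03,0,0,0,0,0,0,-0.04,0,-4,0,0,0,0,0,0,-3,0,0,0,0,0,0,0,0])

```text
t: 19.45
tool_pos: [0.4738, 0.3541, 0.1034]
tool_rot: [-0.221, 2.401, 0.083]
wrist_force: [-0.2, -1.0, -0.0]
opening: -0.0003
```

```bash
cat >> h.py <<'E'
def tip(*targets):
    s,p,r=pose(); q=p-.031*r[:,2]; print('tip uvn',((q-h0)@B*1000).round(1))
    for t in targets: print('to',t,'shift',(r.T@(h0+B@(np.array(t)/1000)-q)*1000).round(1))
E
python3 -c "
from h import *
rep(); tip((-45,33,20),(-45,33,-13),(-45,5,-13))"
```

```text
t 19.45 q [ 0.72  0.01 -0.83  0.07 -0.35  0.41] uvn [-62.8  33.8  22.6] roterr(tool,deg) [-0.1  6.9 -0.1] F uvn [-0.3 -0.9  0.2] op -0.0003
tip uvn [-66.5  33.9  53.3]
to (-45, 33, 20) shift [-17.3  -0.7  35.7]
to (-45, 33, -13) shift [-13.4  -0.7  68.4]
to (-45, 5, -13) shift [-13.4 -28.7  68.5]
```

jog_arm(moves=[0,-0.0135,0.0,0.03,0,0,0,0,0,0,0.02,0,0,0,0,0,0,0.018,0,0,0,0,0,0,0,0,0,0,0,0,0,0,0,0,0])

```text
t: 20.08
tool_pos: [0.5302, 0.3658, 0.0633]
tool_rot: [-0.22, 2.399, 0.085]
wrist_force: [-0.8, 0.2, -0.4]
opening: 0.0002
```

```bash
python3 -c "
from h import *
rep(); tip((-45,33,-13)); guard((cloud(shot('scene','s10'))-h0)@B*1000,vw=20)"
```

```text
t 20.075 q [ 0.65  0.17 -0.78 -0.06 -0.31  0.36] uvn [-38.7  34.9 -43.4] roterr(tool,deg) [-0.1  7.  -0.1] F uvn [-0.8  0.4  0.1] op 0.0002
tip uvn [-42.5  35.  -12.6]
to (-45, 33, -13) shift [ 2.5 -2.   0.1]
guard ang 86 [1.59 1.64 1.66]
tab 46 [[2.5, -0.7, 80.7], [6.1, 2.4, 95.9], [10.5, 9.6, 110.8]] r [ 80. 112.]
```

jog_arm(moves=[0,0.001,-0.006,0,0,0,0,0,0,-0.006,0,0,0,0,0,0,-0.003,0,0,0,0,0,0,0,0,0,0,0])

```text
t: 20.62
tool_pos: [0.5316, 0.3522, 0.0632]
tool_rot: [-0.222, 2.398, 0.089]
wrist_force: [-4.3, 2.3, 4.1]
opening: 0.0001
```

jog_arm(moves=[0,0,-0.003,0,0,0,0,0,0,0,0,0,0,0])

```text
t: 20.88
tool_pos: [0.5324, 0.3491, 0.0633]
tool_rot: [-0.222, 2.397, 0.088]
wrist_force: [-2.4, 2.1, 2.9]
opening: 0.0002
```

jog_arm(moves=[0,0,-0.005,0,0,0,0,0,0,0,0,0,0,0])

```text
t: 21.12
tool_pos: [0.5339, 0.343, 0.063]
tool_rot: [-0.22, 2.397, 0.085]
wrist_force: [-0.9, 0.2, 2.4]
opening: -0.0001
```

```bash
python3 -c "
from h import *
s,p,r=rep(); tip(); print(r.T@s['wrist_force'],r.T@s['wrist_torque']); im,P=wrist('w11')
Q=P.reshape(-1,3);m=(abs(Q[:,1])<22)&(abs(Q[:,0]+52)<14)&(Q[:,2]>-20)&(Q[:,2]<5); print('levertip',m.sum(),np.percentile(Q[m],[2,50,98],axis=0).round(1).tolist())"
```

```text
t 21.125 q [ 0.61  0.15 -0.81 -0.08 -0.28  0.32] uvn [-39.4  11.8 -43.4] roterr(tool,deg) [-0.1  7.  -0.1] F uvn [0.7 0.4 2.5] op -0.0001
tip uvn [-43.2  11.9 -12.6]
[-1.02424717  0.37522103 -2.34373577] [-0.21302434  0.42968517 -0.02532112]
levertip 1283 [[-56.7, -11.1, -18.0], [-53.8, 0.6, -4.5], [-48.5, 21.3, 4.3]]
```

jog_arm(moves=[0,0,-0.005,0,0,0,0,0,0,0,0,0,0,0])

```text
t: 21.42
tool_pos: [0.5346, 0.3385, 0.0626]
tool_rot: [-0.22, 2.398, 0.086]
wrist_force: [-0.3, 3.0, 0.6]
opening: -0.0002
```

jog_arm(moves=[0,0,-0.003,0,0,0,0,0,0,0,0,0,0,0])

```text
t: 21.68
tool_pos: [0.5346, 0.3382, 0.0627]
tool_rot: [-0.224, 2.399, 0.093]
wrist_force: [-0.3, 8.7, -0.4]
opening: 0.0002
```

```bash
python3 -c "
from h import *
s,p,r=rep(); tip(); im,P=wrist('w12'); Q=P.reshape(-1,3)
for lo,hi in((-8,0),(-14,-8),(-20,-14),(-26,-20)):
  m=(Q[:,1]<2)&(Q[:,1]>-25)&(abs(Q[:,0]+52)<14)&(Q[:,2]>lo)&(Q[:,2]<hi); print(lo,m.sum(),np.percentile(Q[m],[2,50,98],axis=0).round(1).tolist() if m.sum() else '')"
```

```text
t 21.675 q [ 0.59  0.14 -0.82 -0.09 -0.26  0.31] uvn [-39.7   6.9 -43.4] roterr(tool,deg) [ 0.3  7.  -0.1] F uvn [ 0.9  8.6 -1.1] op 0.0002
tip uvn [-43.5   6.8 -12.6]
-8 470 [[-56.5, -15.3, -7.9], [-52.4, -9.2, -5.7], [-47.5, 1.4, -0.6]]
-14 187 [[-56.9, -16.1, -13.9], [-55.0, -7.0, -9.9], [-50.7, 1.3, -8.1]]
-20 90 [[-55.3, -10.2, -19.8], [-53.9, -5.6, -17.4], [-50.7, -3.1, -14.1]]
-26 251 [[-57.1, -6.6, -25.8], [-54.0, -1.8, -24.1], [-46.9, 1.9, -20.4]]
```

jog_arm(moves=[0,0,0.01,0,0,0,0,0,0,0,-0.04,0,0,0,0,0,0,-0.05,0,0,0,0,0,0,-0.055,0,3.5,0,0,0,0,0,0,3.5,0,0,0,0,0,0,0,0,0,0,0,0,0,0,0])

```text
t: 22.6
tool_pos: [0.4366, 0.3265, 0.1682]
tool_rot: [-0.232, 2.522, 0.07]
wrist_force: [-0.7, -0.2, -0.9]
opening: -0.0001
```

```bash
python3 -c "
from h import *
rep(); tip((28,-1.5,130),(28,-1.5,82)); im,P=wrist('w13'); guard(P,vw=25); Q=P.reshape(-1,3)
m=(abs(Q[:,1])<25)&(abs(Q[:,0]+52)<9)&(Q[:,2]>-9)&(Q[:,2]<3); print('lever',m.sum(),np.percentile(Q[m],[2,50,98],axis=0).round(1).tolist())"
```

```text
t 22.6 q [ 0.69 -0.16 -0.74  0.45 -0.28  0.42] uvn [-59.6  13.6  99.5] roterr(tool,deg) [-0.2 -0.1 -0.1] F uvn [-1.1 -0.  -0.3] op -0.0001
tip uvn [-59.5  13.6 130.5]
to (28, -1.5, 130) shift [-87.5 -15.1   0.3]
to (28, -1.5, 82) shift [-87.6 -14.9  48.3]
guard ang 586 [-0.11  1.55  1.59]
lever 99 [[-56.4, -16.1, -8.5], [-52.2, -11.2, -6.1], [-47.2, -6.7, -4.2]]
```

jog_arm(moves=[0,-0.044,-0.008,-0.005,0,0,0,0,-0.048,-0.007,0,0,0,0,0,0,0,0,0,0,0,0,0,0,0,0,0,0])

```text
t: 23.15
tool_pos: [0.5098, 0.325, 0.2241]
tool_rot: [-0.233, 2.524, 0.071]
wrist_force: [-1.1, 0.3, -0.7]
opening: -0.0001
```

```bash
python3 -c "
from h import *
rep(); tip((28,-1.5,82))"
```

```text
t 23.15 q [ 0.58 -0.12 -0.57  0.55 -0.22  0.33] uvn [ 31.2  -1.4 104. ] roterr(tool,deg) [-0.1 -0.3 -0. ] F uvn [-1.3  0.5  0. ] op -0.0001
tip uvn [ 31.3  -1.3 135. ]
to (28, -1.5, 82) shift [ 3.1 -0.  53. ]
```

jog_arm(moves=[0,0,0,0.025,0,0,0,0,0.003,0,0.02,0,0,0,0,0,0,0,0,0,0,0,0,0,0,0,0,0])

```text
t: 23.65
tool_pos: [0.5331, 0.3302, 0.1876]
tool_rot: [-0.233, 2.521, 0.073]
wrist_force: [-0.2, 0.4, 0.5]
opening: 0.0003
```

```bash
python3 -c "
from h import *
rep(); r=92; th=np.array([1.5,1.35,1.2,1.05,.9,.75,.6,.45,.3]); U=-r*np.cos(th)+4*np.sin(th)+11; N=r*np.sin(th)+4*np.cos(th); 
tip((U[0],-1.5,N[0]))
print(np.c_[th,U,N].round(1).tolist()); print(np.c_[-np.diff(U),-np.diff(N)].round(1).tolist())"
```

```text
t 23.65 q [ 0.56 -0.05 -0.59  0.45 -0.21  0.31] uvn [29.7 -0.6 60.4] roterr(tool,deg) [-0.1 -0.1 -0. ] F uvn [0.2 0.4 0.5] op 0.0003
tip uvn [29.8 -0.6 91.4]
to (np.float64(8.482157392987551), -1.5, np.float64(92.05248757424383)) shift [21.3 -0.9 -0.6]
[[1.5, 8.5, 92.1], [1.4, -5.2, 90.6], [1.2, -18.6, 87.2], [1.0, -31.3, 81.8], [0.9, -43.1, 74.6], [0.8, -53.6, 65.6], [0.6, -62.7, 55.2], [0.4, -70.1, 43.6], [0.3, -75.7, 31.0]]
[[13.7, 1.4], [13.4, 3.4], [12.7, 5.4], [11.7, 7.2], [10.5, 8.9], [9.1, 10.4], [7.4, 11.6], [5.6, 12.6]]
```

jog_arm(moves=[0,0.011,0,0,0,0,0,0,0.01,0,0,0,0,0,0,0.0137,0,0.0014,0,0,0,0,0.0134,0,0.0034,0,0,0,0,0.0127,0,0.0054,0,0,0,0,0.0117,0,0.0072,0,0,0,0,0,0,0,0,0,0])

```text
t: 24.52
tool_pos: [0.4841, 0.3204, 0.1301]
tool_rot: [-0.233, 2.524, 0.071]
wrist_force: [-0.2, 0.3, 0.2]
opening: -0.0002
```

```bash
python3 -c "
from h import *
rep(); tip((-43.1,-1.5,74.6)); guard((cloud(shot('scene','s14'))-h0)@B*1000,vw=20); im,P=wrist('w14'); guard(P,vw=25)"
```

```text
t 24.525 q [ 0.6  -0.05 -0.74  0.32 -0.24  0.35] uvn [-44.2  -1.2  42.1] roterr(tool,deg) [-0.1 -0.2 -0. ] F uvn [-0.   0.3  0.2] op -0.0002
tip uvn [-44.1  -1.1  73.1]
to (-43.1, -1.5, 74.6) shift [-1.  -0.4 -1.5]
guard ang 398 [0.88 0.92 1.06]
tab 44 [[-50.7, -8.2, 63.6], [-35.2, 3.0, 86.0], [-33.3, 12.7, 102.1]] r [ 80. 110.]
guard ang 4112 [0.84 0.9  1.07]
tab 2375 [[-72.9, -13.3, 70.2], [-53.8, -2.0, 85.0], [-49.4, 9.6, 97.9]] r [ 84. 112.]
```

jog_arm(moves=[0,0.0105,0,0.0089,0,0,0,0,0.0091,0,0.0104,0,0,0,0,0.0074,0,0.0116,0,0,0,0,0.0056,0,0.0126,0,0,0,0,0.008,0,0.006,0,0,0,0,0,0,0,0,0,0])

```text
t: 25.38
tool_pos: [0.4807, 0.3203, 0.0679]
tool_rot: [-0.232, 2.521, 0.073]
wrist_force: [0.2, -0.7, 0.5]
opening: -0.0003
```

```bash
python3 -c "
from h import *
rep(); tip((-86,-1.5,17),(-88,-1.5,5)); guard((cloud(shot('scene','s15'))-h0)@B*1000,vw=20); guard((cloud(shot('top','t15'))-h0)@B*1000,vw=20)"
```

```text
t 25.375 q [ 0.61  0.05 -0.81  0.14 -0.24  0.35] uvn [-82.7  -0.7  -6.9] roterr(tool,deg) [-0.1 -0.1 -0.1] F uvn [ 0.4 -0.7  0.4] op -0.0003
tip uvn [-82.7  -0.7  24.1]
to (-86, -1.5, 17) shift [ 3.3 -0.8  7.1]
to (-88, -1.5, 5) shift [ 5.3 -0.8 19.1]
guard ang 555 [0.23 0.28 0.52]
tab 77 [[-80.8, -10.5, 23.2], [-73.6, 5.9, 62.7], [-67.6, 13.9, 87.4]] r [ 80. 112.]
guard ang 677 [0.19 0.25 0.77]
tab 215 [[-83.3, -17.9, 33.7], [-71.9, -0.5, 62.3], [-65.7, 12.8, 87.9]] r [ 81. 111.]
```

jog_arm(moves=[0,0.004,0,0.008,0,0,0,0,0.002,0,0.006,0,0,0,0,0,0,0,0,0,0])

```text
t: 25.85
tool_pos: [0.4844, 0.3214, 0.0536]
tool_rot: [-0.232, 2.52, 0.074]
wrist_force: [0.1, 0.2, 0.9]
opening: 0.0004
```

jog_arm(moves=[0,0,0,0.003,0,0,0,0,0,0,0.002,0,0,0,0,0,0,0,0,0,0])

```text
t: 26.22
tool_pos: [0.4863, 0.3217, 0.0506]
tool_rot: [-0.233, 2.52, 0.074]
wrist_force: [-15.6, -5.0, 22.0]
opening: -0.0002
```

```bash
python3 -c "
from h import *
rep(); tip()"
```

```text
t 26.225 q [ 0.6   0.09 -0.82  0.09 -0.23  0.35] uvn [-88.   -0.3 -24.3] roterr(tool,deg) [-0. -0. -0.] F uvn [-0.6 -2.1 27.4] op -0.0002
tip uvn [-88.   -0.3   6.7]
```

jog_arm(moves=[0,0,0,-0.02,0,0,0,0,0,0,-0.05,0,0,0,0,0,0,-0.05,0,0,0,0,0.02,0,-0.05,0,0,0,0,0,0,0,0,0,0,0,0,0,0,0,0,0])

```text
t: 26.98
tool_pos: [0.3746, 0.3006, 0.1766]
tool_rot: [-0.233, 2.521, 0.074]
wrist_force: [-0.1, 0.2, -0.2]
opening: 0.0
```

```bash
python3 -c "
from h import *
rep()
for c in('scene','top','wrist'):
  P=wrist('w16')[1] if c=='wrist' else (cloud(shot(c,c+'16'))-h0)@B*1000
  print(c); guard(P,vw=4)
a=cv2.imread('pics/w16.png')[60:300,220:540]; b=cv2.imread('pics/scene16.png')[140:330,190:410]
cv2.imwrite('pics/m16.png',np.hstack([cv2.resize(a,(400,300)),cv2.resize(b,(400,345))[:300]]))"
```

```text
t 26.975 q [ 0.74 -0.3  -0.81  0.52 -0.31  0.47] uvn [-108.5   -0.4  144.2] roterr(tool,deg) [-0.  -0.1 -0.1] F uvn [-0.2  0.2 -0.1] op 0.0
scene
guard ang 166 [0.08 0.12 0.2 ]
tab 67 [[-107.8, -4.9, 4.0], [-95.0, -1.0, 9.2], [-81.0, 2.2, 13.1]] r [ 80. 110.]
top
guard ang 130 [0.04 0.07 0.11]
tab 43 [[-106.4, -4.9, 4.6], [-93.3, -1.6, 6.1], [-80.8, 1.8, 8.5]] r [ 80. 108.]
wrist
guard ang 502 [0.06 0.07 0.09]
tab 247 [[-110.7, -4.8, 5.1], [-96.5, -0.8, 6.8], [-81.5, 2.3, 8.1]] r [ 81. 112.]
```

View pics/m16.png

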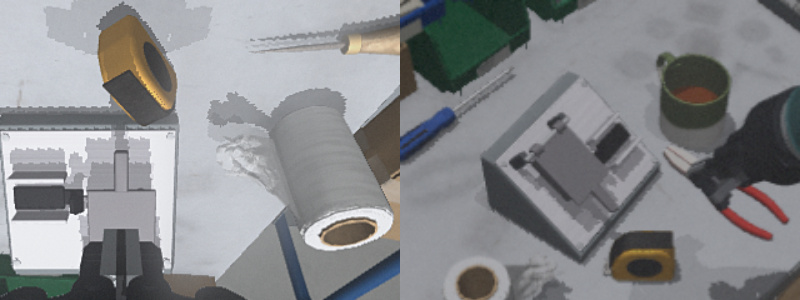

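```bash
python3 -c "
from h import *
a=cv2.imread('pics/t0.png',0).astype(np.float32);b=cv2.imread('pics/top16.png',0).astype(np.float32)
for n,(x0,y0,x1,y1) in dict(mug=(325,155,378,218),roll=(155,192,230,230),tape=(244,220,280,256)).items(): print(n,cv2.phaseCorrelate(a[y0:y1,x0:x1].copy(),b[y0:y1,x0:x1].copy()))
A=cv2.imread('pics/s0.png',0).astype(np.float32);Bq=cv2.imread('pics/scene16.png',0).astype(np.float32)
print('pliers scene',cv2.phaseCorrelate(A[240:275,360:405].copy(),Bq[240:275,360:405].copy()))
rep()
from cell import ticket; print(ticket.close_job())"
```

```text
mug ((-0.004274769337985873, 0.04629585012622073), 1.0002817486033395)
roll ((0.290449644812, 0.37040608588443646), 1.0036746842066446)
tape ((-0.01080932828864789, -0.14324066023655746), 0.9617058667871687)
pliers scene ((0.788882194533624, 0.7203231803909738), 0.6978423159799458)
t 27.125 q [ 0.74 -0.3  -0.81  0.52 -0.31  0.47] uvn [-108.9   -1.   143.2] roterr(tool,deg) [-0.1 -0.2 -0.1] F uvn [0.3 0.4 0.7] op 0.0005
the job is handed in; nothing more can be done
None
```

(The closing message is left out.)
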